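# Spot the second screw hole of the hook plate with a spring-loaded centre punch

### The job

Take the spring-loaded centre punch out of its wooden block, stand its point on the bottom of the empty screw hole of the hook plate and press it slowly straight down until its hidden spring snaps, then stop at once: never bear down harder than the snap needs. Then stand the punch back in its block, fully home, and leave the kitchen things as they are.

Things in the scene. Friction and masses are not known exactly. Their poses are not given: they have to be found in the camera images.
- punch_grip (a point): Steel spring-loaded centre punch, loose, 0.13 kg, upright in its block at the start; round about its z axis (up). Point on the axis, half-way up the knurled grip (18 mm diameter, from 28 mm below to 24 mm above this point; 40 N grip is fine). A 21 mm cap ends it 33 mm above this point. Under the grip a 26 mm collar, its underside 34 mm below this point, then a 16 mm neck tapering to the nose
- punch_nose (a point): Point on the punch's axis at the lower end of its sleeve (10 mm diameter), 64 mm below punch_grip, 30 mm below the collar's underside. The steel point (6 mm rod, tapered over its last 5 mm to a blunt 2 mm tip) stands out 34 mm below the nose when not pressed
- block_hole (a point): Centre of the mouth of the hole in the wooden tool block (fixed, 80 x 80 x 72 mm high); z points up. The hole is 20 mm in diameter, 67 mm deep, its rim is 72 mm above the counter. The punch stands in it with its collar resting on the rim, so that punch_grip is then 34 mm above this point
- mark_hole (a point): Centre of the mouth of the empty 9 mm screw hole in the steel hook plate's upper face, 36 mm above the counter; z up. The hole goes on into the wood below; its bottom is 5 to 24 mm below this point, how deep cannot be seen. Plate 36 x 112 x 4 mm, long along this point's y; along +y a small hook (24 mm high) stands 40 to 50 mm away, and at 72 mm is the other hole, filled by a screw head
- board: The wooden hook board, 70 x 240 x 32 mm, with the steel hook plate on it; origin in the middle of its underside, long along its y axis. Fixed to the counter
- saucers: Stack of four white ceramic saucers, 150 mm diameter, 52 mm high, origin in the middle of the underside. Bystander
- colander: Stainless colander with two handles, 210 mm diameter, 85 mm high, origin in the middle of the underside. Bystander
- jar: Glass jar with a clamp lid, 90 mm diameter, 120 mm high, origin in the middle of the underside. Bystander
- spoon: Aluminium spoon, 180 mm long, lying on the counter between block and hook board, long along its x axis, origin at the middle of its underside. Bystander
- striker (a joint): The punch's hidden snap, as a reading: 0 set, 0.0025 m snapped. The point first slides into the sleeve against a spring (4 N at once, 12 N after about 2.3 mm); at 12 to 13 N the snap jumps and the resistance drops at once by 3 to 7 N; within 3 mm more the point is solid and the force shoots up. Lifted off, point and snap spring out again. Over 18 N on the work spoils it
Not all that is in view belongs to the job. Leave any turquoise look-alike of the board alone.

How it is judged:
By the outcome, as a careful person would: the job done as asked, in the order asked, and still so for the second after the job is handed in, with the robot touching nothing.
It also fails if it takes over 58 s, if anything falls off the work surface, if the arm or the gripper's body presses on something with over 40 N, if the wrist force passes 120 N, or if a joint passes its speed limit or range.

### The arm

A 7-joint arm with a two-finger parallel gripper is mounted at the origin on the work surface. World frame = base frame: x ahead of the robot, y to its left, z up, the work surface at z = 0. Lengths are in m, angles in degrees, forces in N, time in s.
With the tool pointing down it reaches from about 0.4 to 0.9 m from the base axis. Payload 5.5 kg.
Tool frame: the origin (TCP) lies on the centre line of the jaws, within the pads' length; the fingertips stand 11 mm ahead of it and the grasp point (between the pads) lies 8 mm behind it; x points along the fingers, y is the direction in which the jaws open and shut, and the axes are right-handed (so a half turn about x gives the same grasp; the last joint's range is limited). The gripper opens to 92 mm and grips with 3 to 60 N. Pads are 19 mm wide; open, the fingers measure 130 mm over their backs; the gripper's body (75 mm by 190 mm) begins 47 mm behind the grasp point.
Start: joints at [86.528, 28.699, -24.465, 88.831, 12.651, 65.22, -12.049], TCP at [0.207, -0.616, 0.238] pointing down, gripper open.
Joint ranges: [-164.97, 164.97], [-17.58, 116.51], [-87.97, 89.64], [11.32, 138.91], [-80.73, 260.73], [10.89, 115.49], [-147.41, 147.41]. Speed limits (degrees/s): [147.25, 147.25, 180, 180, 180, 180, 180].

### API

Orientations are given as [roll, pitch, yaw] about the fixed x, y, z axes, in that order (R = Rz(yaw) Ry(pitch) Rx(roll)).
In Python, from station import arm gives the robot as it stands. The module is installed in compiled form; this text tells all that it offers.
- The arm moves only by the tool apply_moves, never from a script. Its argument "targets" is a list of rows, each an object with "offset": the shift along the tool's x, y, z in m, a list of three; "twist": the turn, a rotation vector about the tool's x, y, z in degrees, a list of three; "fingers": the opening, from -1 (shut) to 1 (fully open), so that 0 is half open. A call has 1 to 12 rows; each row is the pose to reach, as a shift and turn from the pose commanded when the call began, along the tool's axes at that moment; what a row does not reach only later rows make up. A row lasts 1/10 s, in which the tool goes at most 50 mm and 8.59 degrees, less where a joint would pass 70% of its speed; a pose out of reach is approached as far as the arm can. A call with a gripper value outside its range is refused whole. The fingers move at their own pace and stop on an object; the grip force is fixed at half the most. Time passes only in rows, so rows that repeat a pose let the fingers close. It gives the time, the measured TCP pose, the force and the opening at its end, in the units of the state.
- arm.get_state(): the state, without advancing time (a new reading comes with each control period).
- arm.read_camera(name): name is "scene" or "top" or "wrist"; returns the picture (400x640x3 uint8, red, green, blue); there is no depth.
- arm.calibration(name): a dict with "fovy" (degrees; the focal length in pixels is half the picture's height over the tangent of half this angle, whatever the lens; pixels are square), "cx", "cy" (the principal point, pixels), "extrinsics" (4x4, takes a point from camera to world coordinates); the wrist camera has in their place "mount" (4x4, takes a point from camera to tool coordinates, whose origin is the TCP and whose axes are the tool frame's). Camera axes: x right, y up, looking along -z (the intrinsics and any distortion apply to the point x, -y, -z); pixel columns grow to the right and rows downward; lengths in m; the calibration is good to about 2 mm. A picture is of the moment at which its call begins: read the wrist's pose just before it. calibration takes no time and is no camera call.
- arm.close_job(): hands the job in, once; it reports no verdict.
The state is a dict: "time_s": time; "joints": joint angles; "qd": joint speeds; "joint_efforts": joint torques, N m; "tcp_pos": TCP position; "ee_rot": TCP orientation; "wrist_force": force on the tool from outside, world axes, zero at the start; "ft_torque": the same for the moment, N m; "grip_width": finger opening in m.
Only numpy, scipy, OpenCV 4.12 (cv2) and the standard library are available. Lean on these libraries where they do the work, as an engineer would, in place of code of your own. Each camera call takes 0.05 s, during which the arm holds its last target.

## Working session

There is one attempt and no reset: what is moved stays moved. The work goes in short steps, Python scripts to look and compute and a tool call to move; the robot and the scene stay as the last step left them, time stands still between calls to the robot, and variables do not carry over. Pictures are saved under pics/ and viewed, and the job is handed in when it is done.

Besides the shell and the picture viewer there is one more tool, called after "Emit:" in YAML: its name, and indented under it one key for each argument. apply_moves: Moves the arm, as the interface text tells. Its arguments: {"type":"object","properties":{"targets":{"type":"array","items":{"type":"object","properties":{"offset":{"type":"array","items":{"type":"number"}},"twist":{"type":"array","items":{"type":"number"}},"fingers":{"type":"number"}}}}},"required":["targets"]}

```bash
mkdir -p pics; cat > h.py <<'E'
import numpy as np, cv2
from station import arm
from scipy.spatial.transform import Rotation as R
def save(n,img): cv2.imwrite('pics/'+n,img[:,:,::-1])
E
python3 - <<'E'
from h import *
np.set_printoptions(precision=4,suppress=True)
print(arm.get_state())
for n in ['scene','top','wrist']:
    print(n,arm.calibration(n)); save(n+'0.png',arm.read_camera(n))
E
```

```text
{'time_s': 0.0, 'joints': array([ 86.5308,  28.7522, -24.4527,  88.8899,  12.6508,  65.2195,
       -12.0494]), 'qd': array([ 0.0036, -0.0429, -0.0199,  0.0048,  0.0184,  0.0123, -0.0205]), 'joint_efforts': array([  0.0002, -56.6598,  -5.8163, -27.9113,  -0.0687,   0.0306,
         0.0002]), 'tcp_pos': array([ 0.2065, -0.6156,  0.2367]), 'ee_rot': array([-91.803 ,  89.8917, 106.7486]), 'wrist_force': array([-0.3313,  0.3662,  0.0216]), 'ft_torque': array([-0.0434, -0.0019,  0.0363]), 'grip_width': 0.09146216052176014}
scene {'fovy': 49.26798160532735, 'cx': 320.41981042131124, 'cy': 198.99094571421634, 'extrinsics': array([[-0.7848, -0.4433,  0.4331,  1.0063],
       [ 0.6197, -0.5504,  0.5595,  0.7352],
       [-0.0096,  0.7075,  0.7067,  0.885 ],
       [ 0.    ,  0.    ,  0.    ,  1.    ]])}
top {'fovy': 53.58704151963917, 'cx': 320.3383986679932, 'cy': 200.7355157679725, 'extrinsics': array([[ 0.009 ,  0.9955, -0.0945,  0.4271],
       [-1.    ,  0.0087, -0.0033,  0.0907],
       [-0.0024,  0.0946,  0.9955,  1.4078],
       [ 0.    ,  0.    ,  0.    ,  1.    ]])}
wrist {'fovy': 69.15573486914718, 'cx': 313.21969786831846, 'cy': 197.77109436095577, 'mount': array([[ 0.0006,  0.2984, -0.9544, -0.1477],
       [ 1.    ,  0.0004,  0.0008, -0.0008],
       [ 0.0006, -0.9544, -0.2984, -0.0808],
       [ 0.    ,  0.    ,  0.    ,  1.    ]])}
```

View pics/scene0.png

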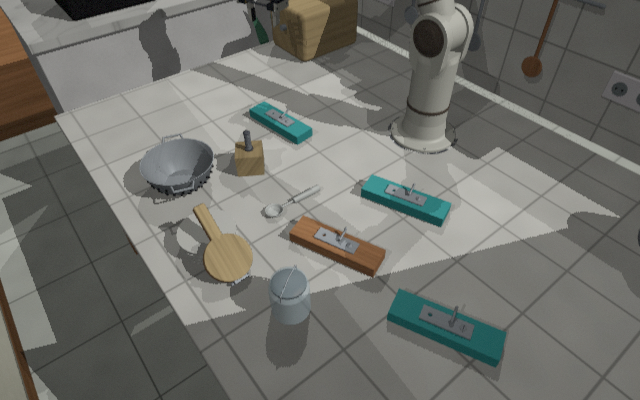

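View pics/top0.png

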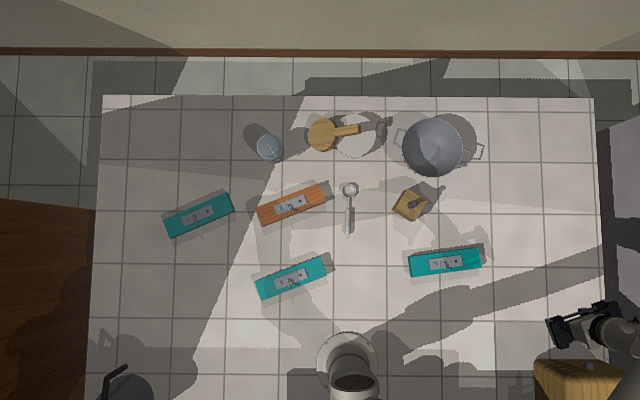

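View pics/wrist0.png

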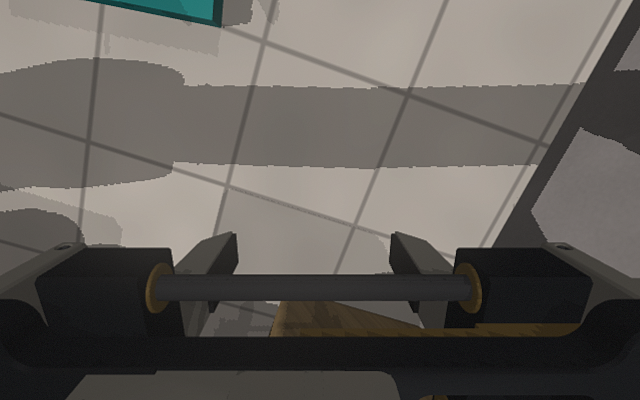

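Candidates: the oak-coloured board (scene 338,246; top 293,204) versus three turquoise look-alikes (scene 280,121; 405,199; 446,325). The punch is in the only block (scene 249,155; top 411,205). The beige paddle over the saucers and the wooden block by the wall are not part of the job. I'll check crops next.

```bash
cat >> h.py <<'E'
def cam(name,st=None):
    c=arm.calibration(name); f=200/np.tan(np.radians(c['fovy']/2))
    if name=='wrist':
        st=st or arm.get_state(); T=np.eye(4); T[:3,:3]=R.from_euler('xyz',st['ee_rot'],degrees=True).as_matrix(); T[:3,3]=st['tcp_pos']
        E=T@c['mount']
    else: E=c['extrinsics']
    return f,c['cx'],c['cy'],E
def proj(C,p):
    f,cx,cy,E=C; q=np.linalg.inv(E)@np.append(p,1); return np.array([cx+f*q[0]/-q[2], cy-f*q[1]/-q[2]])
def onz(C,uv,z):
    f,cx,cy,E=C; d=E[:3,:3]@np.array([(uv[0]-cx)/f,-(uv[1]-cy)/f,-1]); o=E[:3,3]; return o+d*(z-o[2])/d[2]
def tri(Cs,uvs):
    A=np.zeros((3,3));b=np.zeros(3)
    for C,uv in zip(Cs,uvs):
        f,cx,cy,E=C; d=E[:3,:3]@np.array([(uv[0]-cx)/f,-(uv[1]-cy)/f,-1]); d/=np.linalg.norm(d); P=np.eye(3)-np.outer(d,d); A+=P;b+=P@E[:3,3]
    return np.linalg.solve(A,b)
E
python3 - <<'E'
from h import *
s=cv2.imread('pics/scene0.png');t=cv2.imread('pics/top0.png')
def crop(im,x,y,w,h,k): return cv2.resize(im[y:y+h,x:x+w],None,fx=k,fy=k,interpolation=cv2.INTER_CUBIC)
a=np.hstack([crop(s,220,115,65,65,6),crop(t,380,175,65,65,6)])
b=np.hstack([crop(s,280,205,110,75,3.5),crop(t,245,170,110,75,3.5)])
cv2.imwrite('pics/a.png',a);cv2.imwrite('pics/b.png',b)
S,T=cam('scene'),cam('top')
print(proj(S,[0,0,0]),proj(T,[0,0,0]))
for uv,z in [((413,203),.1),((293,204),.036),((290,204),.036)]: print(onz(T,uv,z))
for uv,z in [((338,246),.036),((249,155),.07)]: print(onz(S,uv,z))
E
```

```text
[421.91937543 132.46234917] [346.61023103 363.45120193]
[ 0.54643516 -0.21210041  0.1       ]
[0.54513765 0.19013416 0.036     ]
[0.54504636 0.20056722 0.036     ]
[0.55434745 0.22013381 0.036     ]
[ 0.55706777 -0.1862484   0.07      ]
```

View pics/a.png

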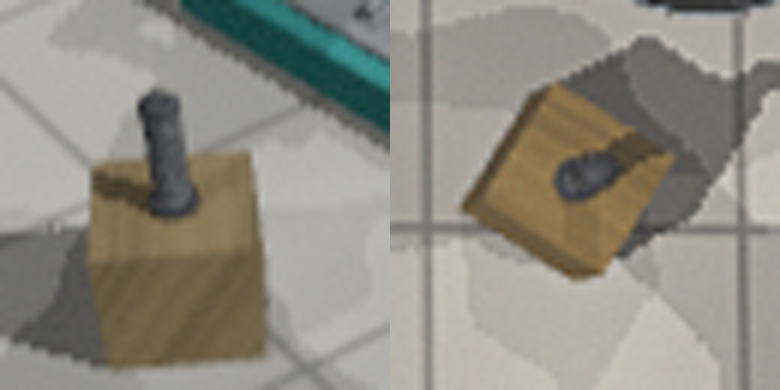

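View pics/b.png

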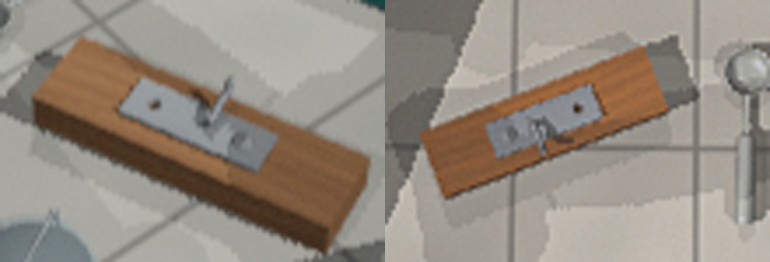

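```bash
python3 - <<'E'
from h import *
np.set_printoptions(precision=4,suppress=True)
S,T=cam('scene'),cam('top')
for n,a,b,z in [('hole',(324.3,234.4),(299.9,200.6),.036),('cap',(246.3,131.7),(415,203.7),.139),('screw',(280+242/3.5,205+140/3.5),(245+127/3.5,170+133/3.5),.036),('collar',(220+172/6,115+200/6),(411.3,206.3),.076)]:
    p=tri([S,T],[a,b]); print(n,p,proj(S,p)-a,proj(T,p)-b, onz(S,a,z),onz(T,b,z))
E
```

```text
hole [0.5567 0.1671 0.0335] [-0.3741 -0.019 ] [-0.1817  0.206 ] [0.5573 0.1694 0.036 ] [0.5572 0.1663 0.036 ]
cap [ 0.5414 -0.2111  0.1328] [0.079  0.0096] [ 0.0417 -0.0572] [ 0.5454 -0.2034  0.139 ] [ 0.5407 -0.2095  0.139 ]
screw [0.5299 0.232  0.0326] [-0.6234 -0.0276] [-0.309   0.3248] [0.5307 0.235  0.036 ] [0.5308 0.2306 0.036 ]
collar [ 0.5393 -0.2144  0.0685] [0.5134 0.0556] [ 0.2682 -0.3664] [ 0.5446 -0.2069  0.076 ] [ 0.5374 -0.2118  0.076 ]
```

```bash
cat >> h.py <<'E'
def Rt(st): return R.from_euler('xyz',st['ee_rot'],degrees=True)
def go(p,yaw=None,st=None):
    """offset & twist (tool axes) to reach p; yaw = world heading of tool y (deg), tool x down"""
    st=st or arm.get_state(); r=Rt(st); off=r.inv().apply(np.array(p)-st['tcp_pos'])
    tw=np.zeros(3)
    if yaw is not None:
        y=np.array([np.cos(np.radians(yaw)),np.sin(np.radians(yaw)),0]);x=np.array([0,0,-1.]);z=np.cross(x,y)
        tw=(r.inv()*R.from_matrix(np.c_[x,y,z])).as_rotvec(degrees=True)
    return off,tw
np.set_printoptions(precision=4,suppress=True)
E
python3 - <<'E'
from h import *
st=arm.get_state(); M=Rt(st).as_matrix();print(M); print('yaw of y',np.degrees(np.arctan2(M[1,1],M[0,1])))
C=cam('wrist',st)
print('tcp px',proj(C,st['tcp_pos']), 'below .07',proj(C,st['tcp_pos']-[0,0,.09]))
print(go([.541,-.211,.23]))
E
```

```text
[[-0.0004  0.3182 -0.948 ]
 [ 0.0014 -0.948  -0.3182]
 [-1.     -0.0015 -0.0001]]
yaw of y -71.44646781068347
tcp px [314.842  255.7909] below .07 [314.5013 204.8924]
(array([ 0.0074, -0.2773, -0.4458]), array([0., 0., 0.]))
```

Emit:
apply_moves:
  targets:
    - {"offset":[0,-0.025,-0.04],"fingers":1}
    - {"offset":[0,-0.05,-0.08],"fingers":1}
    - {"offset":[0,-0.075,-0.12],"fingers":1}
    - {"offset":[0,-0.1,-0.16],"fingers":1}
    - {"offset":[0,-0.125,-0.2],"fingers":1}
    - {"offset":[0,-0.15,-0.24],"fingers":1}
    - {"offset":[0,-0.175,-0.28],"fingers":1}
    - {"offset":[0,-0.2,-0.32],"fingers":1}
    - {"offset":[0,-0.225,-0.36],"fingers":1}
    - {"offset":[0,-0.255,-0.41],"fingers":1}
    - {"offset":[0,-0.277,-0.446],"fingers":1}
    - {"offset":[0,-0.277,-0.446],"fingers":1}

```text
schema error: expected keys offset, twist, fingers
```

Emit:
apply_moves:
  targets:
    - {"offset":[0,-0.025,-0.04],"twist":[0,0,0],"fingers":1}
    - {"offset":[0,-0.05,-0.08],"twist":[0,0,0],"fingers":1}
    - {"offset":[0,-0.075,-0.12],"twist":[0,0,0],"fingers":1}
    - {"offset":[0,-0.1,-0.16],"twist":[0,0,0],"fingers":1}
    - {"offset":[0,-0.125,-0.2],"twist":[0,0,0],"fingers":1}
    - {"offset":[0,-0.15,-0.24],"twist":[0,0,0],"fingers":1}
    - {"offset":[0,-0.175,-0.28],"twist":[0,0,0],"fingers":1}
    - {"offset":[0,-0.2,-0.32],"twist":[0,0,0],"fingers":1}
    - {"offset":[0,-0.225,-0.36],"twist":[0,0,0],"fingers":1}
    - {"offset":[0,-0.255,-0.41],"twist":[0,0,0],"fingers":1}
    - {"offset":[0,-0.277,-0.446],"twist":[0,0,0],"fingers":1}
    - {"offset":[0,-0.277,-0.446],"twist":[0,0,0],"fingers":1}

```text
time_s: 1.35
tcp_pos: [0.5462, -0.2024, 0.2383]
ee_rot: [-148.0, 89.7, 51.2]
wrist_force: [-0.3, 0.4, 0.1]
grip_width: 0.0916
```

```bash
python3 - <<'E'
from h import *
st=arm.get_state(); print(st['joints'],st['tcp_pos'],np.abs(st['qd']).max()); im=arm.read_camera('wrist'); save('w1.png',im)
C=cam('wrist',st); print(proj(C,[.541,-.21,.139]),proj(C,[.541,-.21,.072]))
E
```

```text
[ 45.6462  23.584  -35.6907  98.666   14.9097  62.4649 -65.4384] [ 0.5462 -0.2024  0.2383] 4.238014809912984
[320.7069 209.8701] [319.4637 190.0023]
```

View pics/w1.png

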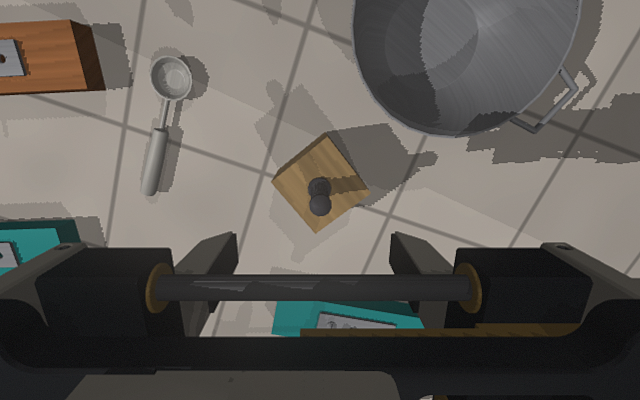

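The wrist view shows the punch cap at about (320,205), the block-top corners at (272,183), (328,135), (368,190) and (317,233), the spoon at (165,110) and the colander at the upper right. I'll take a second frame now the arm has settled.

```bash
python3 - <<'E'
from h import *
st=arm.get_state(); print(st['tcp_pos'],np.abs(st['qd']).max()); im=arm.read_camera('wrist'); save('w2.png',im)
c=im[120:250,250:400]; cv2.imwrite('pics/w2c.png',cv2.resize(c[:,:,::-1],None,fx=5,fy=5,interpolation=cv2.INTER_CUBIC)[:600])
np.save('w2st.npy',st,allow_pickle=True)
E
```

```text
[ 0.5439 -0.2064  0.2378] 3.846832057077267
```

View pics/w2c.png

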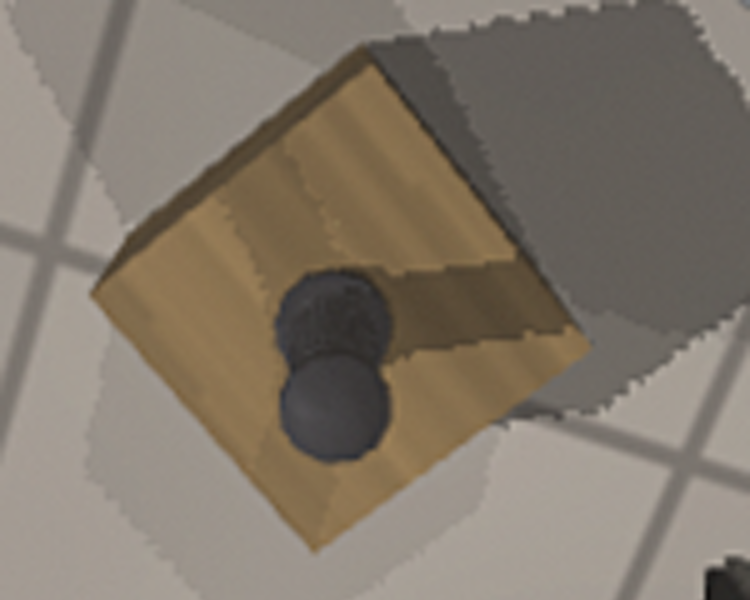

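```bash
python3 - <<'E'
from h import *
st=np.load('w2st.npy',allow_pickle=True).item(); C=cam('wrist',st)
for n,uv,z in [('cap',(317,201.6),.139),('collar',(316.6,184.9),.078)]: print(n,onz(C,uv,z))
P=[(95,290),(370,60),(590,345),(315,550)]
Q=np.array([onz(C,(250+a/5,120+b/5),.072)for a,b in P]);print(Q,Q.mean(0),np.linalg.norm(Q-np.roll(Q,1,0),axis=1))
s2=arm.get_state();print(s2['tcp_pos'],s2['qd'])
E
```

```text
cap [ 0.545  -0.2084  0.139 ]
collar [ 0.5445 -0.2088  0.078 ]
[[ 0.5332 -0.1569  0.072 ]
 [ 0.6001 -0.1977  0.072 ]
 [ 0.5573 -0.2654  0.072 ]
 [ 0.49   -0.2233  0.072 ]] [ 0.5452 -0.2108  0.072 ] [0.0793 0.0784 0.08   0.0793]
[ 0.5422 -0.2095  0.2374] [ 2.847  -0.4263  2.6684  0.6329  0.6208  0.2306  0.2992]
```

Emit:
apply_moves:
  targets:
    - {"offset":[0.02,-0.001,-0.004],"twist":[0,0,0],"fingers":1}
    - {"offset":[0.05,-0.001,-0.004],"twist":[0,0,0],"fingers":1}
    - {"offset":[0.08,-0.001,-0.004],"twist":[0,0,0],"fingers":1}
    - {"offset":[0.08,-0.001,-0.004],"twist":[0,0,0],"fingers":1}
    - {"offset":[0.08,-0.001,-0.004],"twist":[0,0,0],"fingers":1}
    - {"offset":[0.08,-0.001,-0.004],"twist":[0,0,0],"fingers":1}

```text
time_s: 2.05
tcp_pos: [0.5458, -0.2106, 0.1594]
ee_rot: [135.3, 89.9, -26.2]
wrist_force: [-0.2, -0.4, 1.4]
grip_width: 0.0916
```

```bash
python3 - <<'E'
from h import *
st=arm.get_state(); print(st['tcp_pos'],st['ee_rot'],np.abs(st['qd']).max()); im=arm.read_camera('wrist'); save('w3.png',im)
C=cam('wrist',st); print(proj(C,[.545,-.209,.139]),proj(C,[.545,-.209,.072]),proj(C,st['tcp_pos']))
M=Rt(st).as_matrix();print(M)
E
```

```text
[ 0.5458 -0.2106  0.1594] [135.3082  89.8622 -26.2109] 0.6135587328611197
[311.9186 240.4916] [312.1676 206.2854] [314.8368 255.7889]
[[ 0.0022  0.317  -0.9484]
 [-0.0011 -0.9484 -0.317 ]
 [-1.      0.0017 -0.0017]]
```

View pics/w3.png

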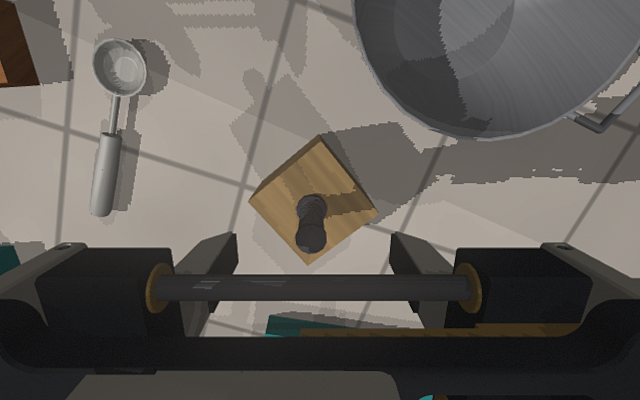

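The cap is at (311,238) against a prediction of (312,240), so they agree within 2 mm. Descending and gripping.

Emit:
apply_moves:
  targets:
    - {"offset":[0.03,-0.0015,-0.0005],"twist":[0,0,0],"fingers":1}
    - {"offset":[0.055,-0.0015,-0.0005],"twist":[0,0,0],"fingers":1}
    - {"offset":[0.061,-0.0015,-0.0005],"twist":[0,0,0],"fingers":1}
    - {"offset":[0.061,-0.0015,-0.0005],"twist":[0,0,0],"fingers":1}
    - {"offset":[0.061,-0.0015,-0.0005],"twist":[0,0,0],"fingers":1}

```text
time_s: 2.6
tcp_pos: [0.5462, -0.2082, 0.0983]
ee_rot: [142.0, 89.9, -19.5]
wrist_force: [-0.4, -0.2, -0.3]
grip_width: 0.092
```

```bash
python3 - <<'E'
from h import *
st=arm.get_state(); print(st['tcp_pos'],st['ee_rot'],np.abs(st['qd']).max(),st['wrist_force']); im=arm.read_camera('wrist'); save('w4.png',im)
C=cam('wrist',st); print(proj(C,[.546,-.2085,.139]))
E
```

```text
[ 0.5462 -0.2082  0.0983] [141.955   89.8585 -19.492 ] 0.44744556871720326 [-0.3714 -0.166  -0.3454]
[315.9318 301.9466]
```

View pics/w4.png

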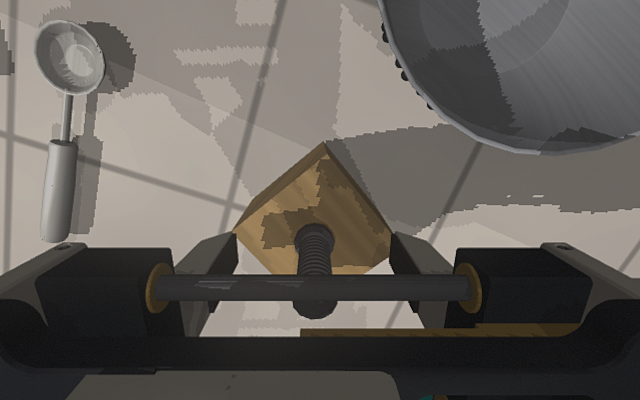

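The punch stands centred between the fingers (315 px). Closing.

Emit:
apply_moves:
  targets:
    - {"offset":[0,0,0],"twist":[0,0,0],"fingers":-1}
    - {"offset":[0,0,0],"twist":[0,0,0],"fingers":-1}
    - {"offset":[0,0,0],"twist":[0,0,0],"fingers":-1}
    - {"offset":[0,0,0],"twist":[0,0,0],"fingers":-1}
    - {"offset":[0,0,0],"twist":[0,0,0],"fingers":-1}
    - {"offset":[0,0,0],"twist":[0,0,0],"fingers":-1}
    - {"offset":[0,0,0],"twist":[0,0,0],"fingers":-1}
    - {"offset":[0,0,0],"twist":[0,0,0],"fingers":-1}

```text
time_s: 3.45
tcp_pos: [0.545, -0.2079, 0.0967]
ee_rot: [-48.1, 90.0, 150.4]
wrist_force: [0.1, -1.1, 0.1]
grip_width: 0.0327
```

Emit:
apply_moves:
  targets:
    - {"offset":[0,0,0],"twist":[0,0,0],"fingers":-1}
    - {"offset":[0,0,0],"twist":[0,0,0],"fingers":-1}
    - {"offset":[0,0,0],"twist":[0,0,0],"fingers":-1}
    - {"offset":[0,0,0],"twist":[0,0,0],"fingers":-1}
    - {"offset":[0,0,0],"twist":[0,0,0],"fingers":-1}

```text
time_s: 3.95
tcp_pos: [0.5451, -0.2086, 0.0967]
ee_rot: [101.6, 90.0, -59.9]
wrist_force: [2.0, -2.9, -2.0]
grip_width: 0.0173
```

Emit:
apply_moves:
  targets:
    - {"offset":[-0.01,0,0],"twist":[0,0,0],"fingers":-1}
    - {"offset":[-0.03,0,0],"twist":[0,0,0],"fingers":-1}
    - {"offset":[-0.05,0,0],"twist":[0,0,0],"fingers":-1}
    - {"offset":[-0.07,0,0],"twist":[0,0,0],"fingers":-1}
    - {"offset":[-0.09,0,0],"twist":[0,0,0],"fingers":-1}
    - {"offset":[-0.1,0,0],"twist":[0,0,0],"fingers":-1}
    - {"offset":[-0.1,0,0],"twist":[0,0,0],"fingers":-1}

```text
time_s: 4.65
tcp_pos: [0.5458, -0.2075, 0.1981]
ee_rot: [145.9, 89.9, -15.6]
wrist_force: [0.2, 0.3, -2.2]
grip_width: 0.0174
```

```bash
python3 - <<'E'
from h import *
st=arm.get_state(); print(st['tcp_pos'],st['ee_rot'],st['wrist_force'],st['ft_torque'],st['joints'],st['grip_width']); im=arm.read_camera('wrist'); save('w5.png',im); save('s5.png',arm.read_camera('scene'))
C=cam('wrist',st); print(proj(C,st['tcp_pos']),proj(C,st['tcp_pos']+Rt(st).apply([.0895,0,0])),proj(C,st['tcp_pos']+Rt(st).apply([.0555,0,0])))
E
```

```text
[ 0.5458 -0.2075  0.1981] [145.8589  89.8778 -15.5588] [ 0.1515  0.3447 -2.2181] [-0.1225 -0.0663  0.006 ] [ 44.8387  26.1685 -34.5099 100.7188  17.0874  58.2799 -67.4057] 0.01739426566934836
[314.8414 255.7893] [314.3501 205.0698] [314.4914 219.6568]
```

View pics/w5.png

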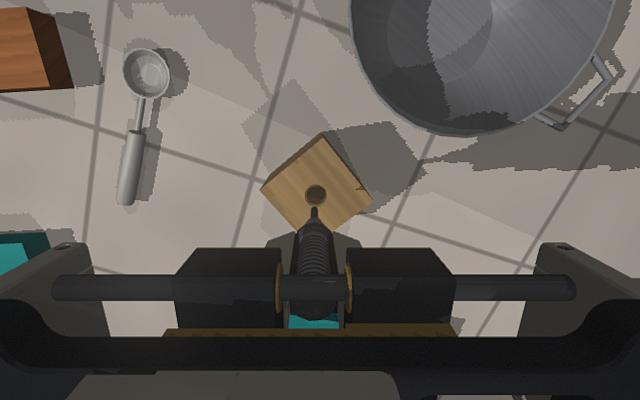

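View pics/s5.png

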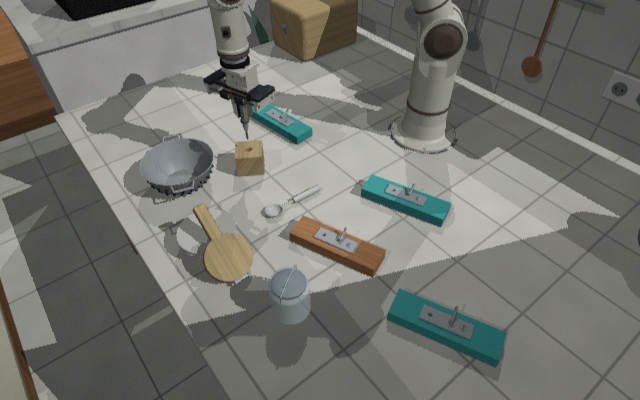

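```bash
python3 - <<'E'
from h import *
im=cv2.imread('pics/w5.png'); cv2.imwrite('pics/w5c.png',cv2.resize(im[170:270,265:365],None,fx=6,fy=6,interpolation=cv2.INTER_CUBIC))
st=arm.get_state();print(st['tcp_pos'])
C=cam('wrist',st); print(onz(C,(316,195),.072))
E
```

```text
[ 0.5444 -0.2076  0.196 ]
[ 0.5435 -0.2096  0.072 ]
```

View pics/w5c.png

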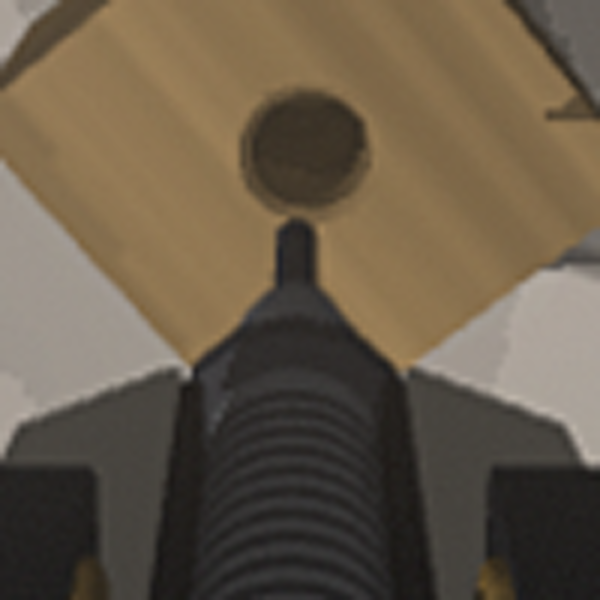

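Punch held upright: tip at (314.5,207), expected about (314,205). The block hole is at (316,195), which works out at about (0.545,-0.209). Moving over the oak board.

Emit:
apply_moves:
  targets:
    - {"offset":[0,-0.02,-0.007],"twist":[0,0,0],"fingers":-1}
    - {"offset":[0,-0.06,-0.022],"twist":[0,0,0],"fingers":-1}
    - {"offset":[0,-0.1,-0.037],"twist":[0,0,0],"fingers":-1}
    - {"offset":[0,-0.14,-0.052],"twist":[0,0,0],"fingers":-1}
    - {"offset":[0,-0.18,-0.067],"twist":[0,0,0],"fingers":-1}
    - {"offset":[0,-0.22,-0.082],"twist":[0,0,0],"fingers":-1}
    - {"offset":[0,-0.26,-0.097],"twist":[0,0,0],"fingers":-1}
    - {"offset":[0,-0.3,-0.111],"twist":[0,0,0],"fingers":-1}
    - {"offset":[0,-0.335,-0.124],"twist":[0,0,0],"fingers":-1}
    - {"offset":[0,-0.352,-0.13],"twist":[0,0,0],"fingers":-1}
    - {"offset":[0,-0.352,-0.13],"twist":[0,0,0],"fingers":-1}
    - {"offset":[0,-0.352,-0.13],"twist":[0,0,0],"fingers":-1}

```text
time_s: 5.95
tcp_pos: [0.5554, 0.1667, 0.1954]
ee_rot: [4.8, 89.9, -156.6]
wrist_force: [0.3, -1.0, -0.7]
grip_width: 0.0174
```

Emit:
apply_moves:
  targets:
    - {"offset":[0.01,0,0],"twist":[0,0,0],"fingers":-1}
    - {"offset":[0.025,0,0],"twist":[0,0,0],"fingers":-1}
    - {"offset":[0.035,0,0],"twist":[0,0,0],"fingers":-1}
    - {"offset":[0.035,0,0],"twist":[0,0,0],"fingers":-1}
    - {"offset":[0.035,0,0],"twist":[0,0,0],"fingers":-1}
    - {"offset":[0.035,0,0],"twist":[0,0,0],"fingers":-1}
    - {"offset":[0.035,0,0],"twist":[0,0,0],"fingers":-1}

```text
time_s: 6.65
tcp_pos: [0.5567, 0.1674, 0.1624]
ee_rot: [178.0, 89.9, 16.5]
wrist_force: [-0.9, 0.5, -2.1]
grip_width: 0.0177
```

```bash
cat > look.py <<'E'
from h import *
import sys
n=sys.argv[1]
st=arm.get_state(); print(st['time_s'],st['tcp_pos'],st['ee_rot'],st['wrist_force'],np.abs(st['qd']).max(),st['grip_width']); im=arm.read_camera('wrist'); save(n+'.png',im)
np.save(n+'.npy',st,allow_pickle=True)
cv2.imwrite('pics/'+n+'c.png',cv2.resize(im[160:260,255:375,::-1],None,fx=6,fy=6,interpolation=cv2.INTER_CUBIC))
M=Rt(st).as_matrix();print(M)
C=cam('wrist',st); print('tip pred',proj(C,st['tcp_pos']+Rt(st).apply([.0887,0,0])),'hole pred',proj(C,[.557,.168,.036]))
E
python3 look.py w6
```

```text
6.65 [0.5567 0.1674 0.1624] [177.9797  89.9283  16.5353] [-0.9101  0.5488 -2.1244] 0.864516657657726 0.0177334161355229
[[ 0.0012  0.3182 -0.948 ]
 [ 0.0004 -0.948  -0.3182]
 [-1.      0.     -0.0013]]
tip pred [314.3519 205.3703] hole pred [313.7878 192.6969]
```

View pics/w6.png

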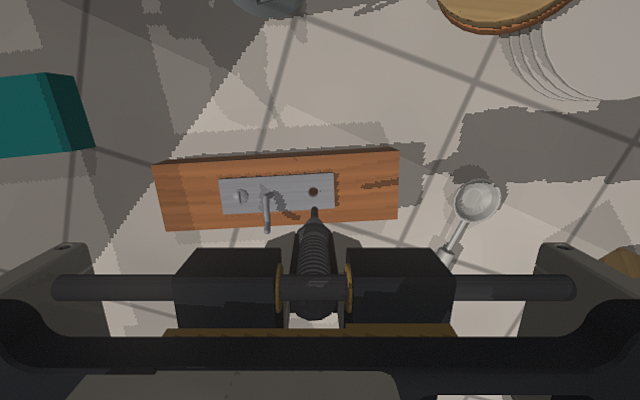

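View pics/w6c.png

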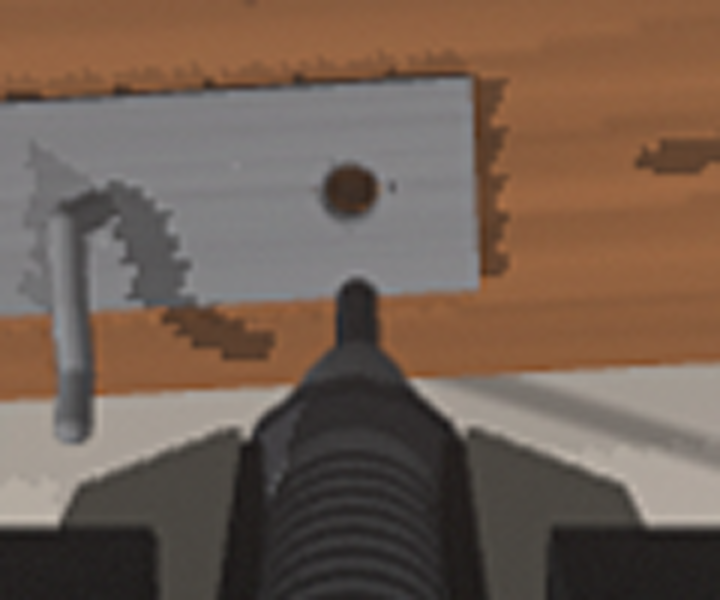

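The empty hole is at (313.2,191.8), within 1 px of prediction, and the tip is at (314.5,207). The hook is to the left. Lowering to about 7 mm above the plate with a small correction.

Emit:
apply_moves:
  targets:
    - {"offset":[0.01,-0.001,-0.0028],"twist":[0,0,0],"fingers":-1}
    - {"offset":[0.02,-0.001,-0.0028],"twist":[0,0,0],"fingers":-1}
    - {"offset":[0.029,-0.001,-0.0028],"twist":[0,0,0],"fingers":-1}
    - {"offset":[0.029,-0.001,-0.0028],"twist":[0,0,0],"fingers":-1}
    - {"offset":[0.029,-0.001,-0.0028],"twist":[0,0,0],"fingers":-1}
    - {"offset":[0.029,-0.001,-0.0028],"twist":[0,0,0],"fingers":-1}
    - {"offset":[0.029,-0.001,-0.0028],"twist":[0,0,0],"fingers":-1}
    - {"offset":[0.029,-0.001,-0.0028],"twist":[0,0,0],"fingers":-1}

```text
time_s: 7.5
tcp_pos: [0.5588, 0.1691, 0.1331]
ee_rot: [169.7, 90.0, 8.3]
wrist_force: [-1.2, 0.2, -1.9]
grip_width: 0.0176
```

```bash
python3 look.py w7
```

```text
7.5 [0.5588 0.1691 0.1331] [169.7476  89.9557   8.2989] [-1.1595  0.1867 -1.91  ] 0.7540972908119425 0.017612434790578533
[[ 0.0008  0.3182 -0.948 ]
 [ 0.0001 -0.948  -0.3182]
 [-1.      0.0001 -0.0008]]
tip pred [314.3519 205.3698] hole pred [314.8011 204.614 ]
```

View pics/w7c.png

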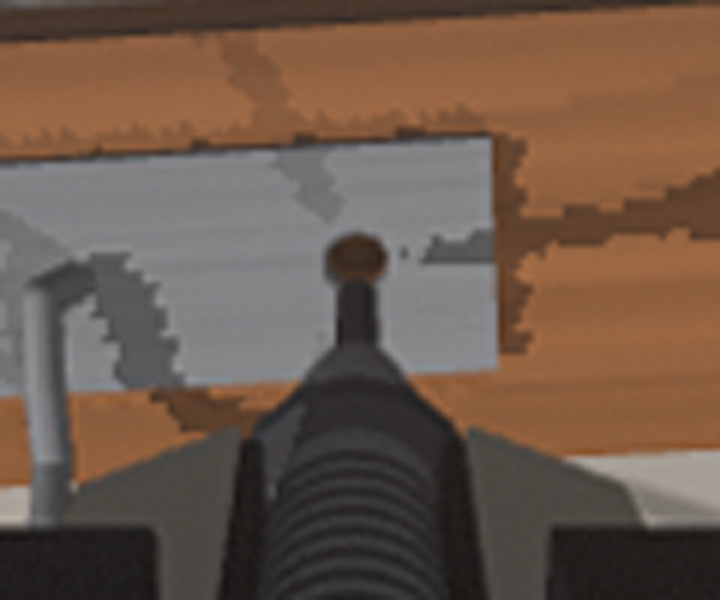

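Emit:
apply_moves:
  targets:
    - {"offset":[0,0,-0.0008],"twist":[0,0,0],"fingers":-1}
    - {"offset":[0.002,0,-0.0008],"twist":[0,0,0],"fingers":-1}
    - {"offset":[0.004,0,-0.0008],"twist":[0,0,0],"fingers":-1}
    - {"offset":[0.006,0,-0.0008],"twist":[0,0,0],"fingers":-1}
    - {"offset":[0.006,0,-0.0008],"twist":[0,0,0],"fingers":-1}
    - {"offset":[0.006,0,-0.0008],"twist":[0,0,0],"fingers":-1}
    - {"offset":[0.006,0,-0.0008],"twist":[0,0,0],"fingers":-1}

```text
time_s: 8.25
tcp_pos: [0.5594, 0.1693, 0.1268]
ee_rot: [-178.4, 90.0, 20.2]
wrist_force: [-0.4, -0.1, -2.2]
grip_width: 0.0173
```

```bash
python3 look.py w8
```

```text
8.25 [0.5594 0.1693 0.1268] [-178.3752   89.9939   20.1794] [-0.3928 -0.0691 -2.244 ] 0.8033766072763854 0.017335683398531383
[[ 0.0001  0.3182 -0.948 ]
 [ 0.     -0.948  -0.3182]
 [-1.     -0.     -0.0001]]
tip pred [314.3522 205.3695] hole pred [314.8977 207.5106]
```

View pics/w8c.png

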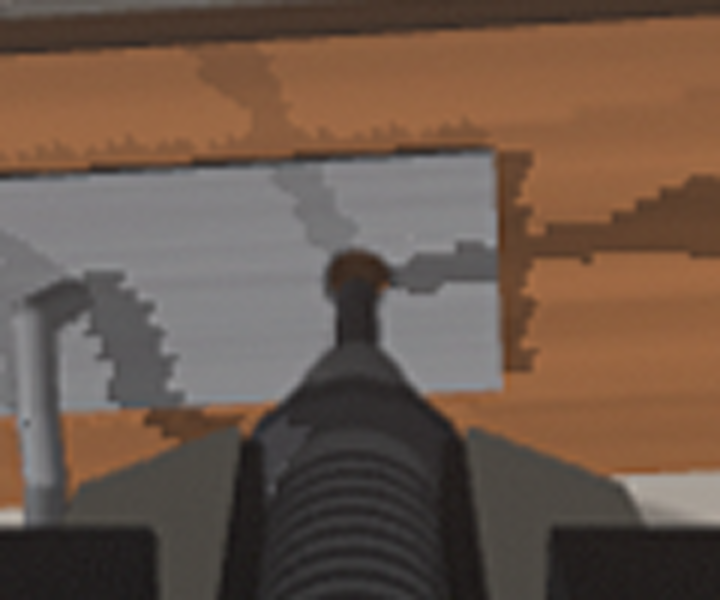

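Tip centred over the hole within about 0.5 mm: hole centre (314.8,206.2), tip (314.5,207.3) and 2 mm above the plate. Entering in small guarded steps.

Emit:
apply_moves:
  targets:
    - {"offset":[0.001,0.0003,-0.0003],"twist":[0,0,0],"fingers":-1}
    - {"offset":[0.002,0.0003,-0.0003],"twist":[0,0,0],"fingers":-1}
    - {"offset":[0.003,0.0003,-0.0003],"twist":[0,0,0],"fingers":-1}
    - {"offset":[0.0035,0.0003,-0.0003],"twist":[0,0,0],"fingers":-1}
    - {"offset":[0.0035,0.0003,-0.0003],"twist":[0,0,0],"fingers":-1}

```text
time_s: 8.8
tcp_pos: [0.5596, 0.1691, 0.1231]
ee_rot: [-0.4, 90.0, -161.8]
wrist_force: [-0.1, -0.7, -1.6]
grip_width: 0.0176
```

```bash
python3 look.py w9
```

```text
8.8 [0.5596 0.1691 0.1231] [  -0.3908   89.9883 -161.8349] [-0.1296 -0.6784 -1.5975] 0.40050175384791803 0.01760129370313382
[[-0.0002  0.3182 -0.948 ]
 [-0.0001 -0.948  -0.3182]
 [-1.     -0.      0.0002]]
tip pred [314.3522 205.3693] hole pred [314.5665 209.0518]
```

View pics/w9c.png

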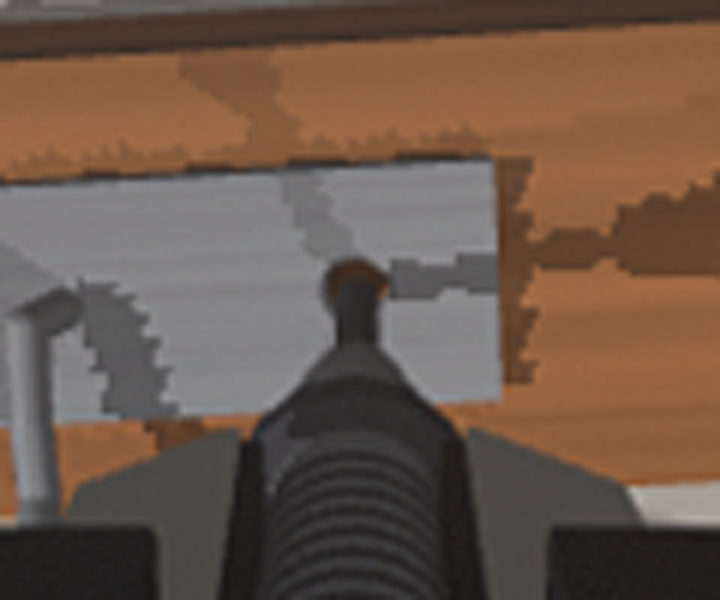

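Emit:
apply_moves:
  targets:
    - {"offset":[0.0007,0,0],"twist":[0,0,0],"fingers":-1}
    - {"offset":[0.0014,0,0],"twist":[0,0,0],"fingers":-1}
    - {"offset":[0.002,0,0],"twist":[0,0,0],"fingers":-1}

```text
time_s: 9.15
tcp_pos: [0.5597, 0.1691, 0.1212]
ee_rot: [111.4, 90.0, -50.0]
wrist_force: [0.1, -0.0, -1.2]
grip_width: 0.0173
```

Emit:
apply_moves:
  targets:
    - {"offset":[0.0005,0,0],"twist":[0,0,0],"fingers":-1}
    - {"offset":[0.001,0,0],"twist":[0,0,0],"fingers":-1}
    - {"offset":[0.0015,0,0],"twist":[0,0,0],"fingers":-1}

```text
time_s: 9.45
tcp_pos: [0.5597, 0.1691, 0.1197]
ee_rot: [176.7, 90.0, 15.3]
wrist_force: [0.5, -0.7, -1.4]
grip_width: 0.0178
```

Emit:
apply_moves:
  targets:
    - {"offset":[0.0005,0,0],"twist":[0,0,0],"fingers":-1}
    - {"offset":[0.001,0,0],"twist":[0,0,0],"fingers":-1}
    - {"offset":[0.0015,0,0],"twist":[0,0,0],"fingers":-1}

```text
time_s: 9.75
tcp_pos: [0.5597, 0.1691, 0.1182]
ee_rot: [123.0, 90.0, -38.5]
wrist_force: [0.3, -0.2, -2.4]
grip_width: 0.0177
```

Emit:
apply_moves:
  targets:
    - {"offset":[0.0005,0,0],"twist":[0,0,0],"fingers":-1}
    - {"offset":[0.001,0,0],"twist":[0,0,0],"fingers":-1}
    - {"offset":[0.0015,0,0],"twist":[0,0,0],"fingers":-1}

```text
time_s: 10.05
tcp_pos: [0.5597, 0.1691, 0.1167]
ee_rot: [179.7, 90.0, 18.3]
wrist_force: [-0.0, -0.1, -1.5]
grip_width: 0.0171
```

Emit:
apply_moves:
  targets:
    - {"offset":[0.0005,0,0],"twist":[0,0,0],"fingers":-1}
    - {"offset":[0.001,0,0],"twist":[0,0,0],"fingers":-1}
    - {"offset":[0.0015,0,0],"twist":[0,0,0],"fingers":-1}

```text
time_s: 10.35
tcp_pos: [0.5597, 0.1691, 0.1152]
ee_rot: [164.9, 90.0, 3.4]
wrist_force: [0.0, -0.4, -1.3]
grip_width: 0.0173
```

Emit:
apply_moves:
  targets:
    - {"offset":[0.0005,0,0],"twist":[0,0,0],"fingers":-1}
    - {"offset":[0.001,0,0],"twist":[0,0,0],"fingers":-1}
    - {"offset":[0.0015,0,0],"twist":[0,0,0],"fingers":-1}

```text
time_s: 10.65
tcp_pos: [0.5597, 0.1691, 0.1137]
ee_rot: [26.9, 90.0, -134.6]
wrist_force: [0.5, -0.3, -1.7]
grip_width: 0.0172
```

Emit:
apply_moves:
  targets:
    - {"offset":[0.0005,0,0],"twist":[0,0,0],"fingers":-1}
    - {"offset":[0.001,0,0],"twist":[0,0,0],"fingers":-1}
    - {"offset":[0.0015,0,0],"twist":[0,0,0],"fingers":-1}

```text
time_s: 10.95
tcp_pos: [0.5597, 0.1691, 0.1122]
ee_rot: [160.8, 90.0, -0.6]
wrist_force: [0.3, -0.5, -1.7]
grip_width: 0.0173
```

Emit:
apply_moves:
  targets:
    - {"offset":[0.0005,0,0],"twist":[0,0,0],"fingers":-1}
    - {"offset":[0.001,0,0],"twist":[0,0,0],"fingers":-1}
    - {"offset":[0.0015,0,0],"twist":[0,0,0],"fingers":-1}

```text
time_s: 11.25
tcp_pos: [0.5597, 0.1691, 0.1107]
ee_rot: [175.9, 90.0, 14.5]
wrist_force: [-0.5, 0.6, -2.2]
grip_width: 0.0174
```

Emit:
apply_moves:
  targets:
    - {"offset":[0.0005,0,0],"twist":[0,0,0],"fingers":-1}
    - {"offset":[0.001,0,0],"twist":[0,0,0],"fingers":-1}
    - {"offset":[0.0015,0,0],"twist":[0,0,0],"fingers":-1}

```text
time_s: 11.55
tcp_pos: [0.5597, 0.1691, 0.1092]
ee_rot: [179.0, 90.0, 17.5]
wrist_force: [-0.4, 0.3, -3.2]
grip_width: 0.0175
```

Emit:
apply_moves:
  targets:
    - {"offset":[0.0005,0,0],"twist":[0,0,0],"fingers":-1}
    - {"offset":[0.001,0,0],"twist":[0,0,0],"fingers":-1}
    - {"offset":[0.0015,0,0],"twist":[0,0,0],"fingers":-1}

```text
time_s: 11.85
tcp_pos: [0.5597, 0.1691, 0.1077]
ee_rot: [-159.1, 90.0, 39.4]
wrist_force: [0.1, -0.2, -1.5]
grip_width: 0.0174
```

Emit:
apply_moves:
  targets:
    - {"offset":[0.0005,0,0],"twist":[0,0,0],"fingers":-1}
    - {"offset":[0.001,0,0],"twist":[0,0,0],"fingers":-1}
    - {"offset":[0.0015,0,0],"twist":[0,0,0],"fingers":-1}

```text
time_s: 12.15
tcp_pos: [0.5597, 0.1691, 0.1062]
ee_rot: [142.4, 90.0, -19.0]
wrist_force: [0.4, 0.1, -0.9]
grip_width: 0.018
```

Emit:
apply_moves:
  targets:
    - {"offset":[0.0005,0,0],"twist":[0,0,0],"fingers":-1}
    - {"offset":[0.001,0,0],"twist":[0,0,0],"fingers":-1}
    - {"offset":[0.0015,0,0],"twist":[0,0,0],"fingers":-1}

```text
time_s: 12.45
tcp_pos: [0.5597, 0.1691, 0.1047]
ee_rot: [173.1, 90.0, 11.7]
wrist_force: [0.7, -0.3, -1.0]
grip_width: 0.0176
```

Emit:
apply_moves:
  targets:
    - {"offset":[0.0005,0,0],"twist":[0,0,0],"fingers":-1}
    - {"offset":[0.001,0,0],"twist":[0,0,0],"fingers":-1}
    - {"offset":[0.0015,0,0],"twist":[0,0,0],"fingers":-1}

```text
time_s: 12.75
tcp_pos: [0.5597, 0.1691, 0.1032]
ee_rot: [166.0, 90.0, 4.5]
wrist_force: [0.9, -0.5, -1.4]
grip_width: 0.0175
```

Emit:
apply_moves:
  targets:
    - {"offset":[0.0005,0,0],"twist":[0,0,0],"fingers":-1}
    - {"offset":[0.001,0,0],"twist":[0,0,0],"fingers":-1}
    - {"offset":[0.0015,0,0],"twist":[0,0,0],"fingers":-1}

```text
time_s: 13.05
tcp_pos: [0.5599, 0.1692, 0.102]
ee_rot: [166.5, 90.0, 5.1]
wrist_force: [0.1, -0.6, 2.0]
grip_width: 0.0173
```

Contact (force +3.7 N above baseline). Now 0.3 mm steps.

Emit:
apply_moves:
  targets:
    - {"offset":[0.0003,0,0],"twist":[0,0,0],"fingers":-1}
    - {"offset":[0.0003,0,0],"twist":[0,0,0],"fingers":-1}

```text
time_s: 13.25
tcp_pos: [0.5599, 0.1692, 0.1018]
ee_rot: [164.4, 90.0, 2.9]
wrist_force: [-0.5, 0.8, 2.7]
grip_width: 0.0174
```

Emit:
apply_moves:
  targets:
    - {"offset":[0.0004,0,0],"twist":[0,0,0],"fingers":-1}
    - {"offset":[0.0004,0,0],"twist":[0,0,0],"fingers":-1}

```text
time_s: 13.45
tcp_pos: [0.5599, 0.1692, 0.1013]
ee_rot: [176.4, 90.0, 14.9]
wrist_force: [-0.3, -0.3, 3.1]
grip_width: 0.0174
```

Emit:
apply_moves:
  targets:
    - {"offset":[0.0004,0,0],"twist":[0,0,0],"fingers":-1}
    - {"offset":[0.0004,0,0],"twist":[0,0,0],"fingers":-1}

```text
time_s: 13.65
tcp_pos: [0.5599, 0.1692, 0.1009]
ee_rot: [177.3, 90.0, 15.9]
wrist_force: [-0.4, 0.7, 4.3]
grip_width: 0.0176
```

Emit:
apply_moves:
  targets:
    - {"offset":[0.0003,0,0],"twist":[0,0,0],"fingers":-1}
    - {"offset":[0.0003,0,0],"twist":[0,0,0],"fingers":-1}

```text
time_s: 13.85
tcp_pos: [0.56, 0.1692, 0.1006]
ee_rot: [171.5, 90.0, 10.0]
wrist_force: [-0.1, -0.8, 5.3]
grip_width: 0.0177
```

Emit:
apply_moves:
  targets:
    - {"offset":[0.0003,0,0],"twist":[0,0,0],"fingers":-1}
    - {"offset":[0.0003,0,0],"twist":[0,0,0],"fingers":-1}

```text
time_s: 14.05
tcp_pos: [0.56, 0.1692, 0.1004]
ee_rot: [167.9, 90.0, 6.4]
wrist_force: [-0.9, 0.0, 6.3]
grip_width: 0.0176
```

Emit:
apply_moves:
  targets:
    - {"offset":[0.0003,0,0],"twist":[0,0,0],"fingers":-1}
    - {"offset":[0.0003,0,0],"twist":[0,0,0],"fingers":-1}

```text
time_s: 14.25
tcp_pos: [0.56, 0.1692, 0.1002]
ee_rot: [168.6, 90.0, 7.2]
wrist_force: [-0.6, 0.2, 6.4]
grip_width: 0.0171
```

Emit:
apply_moves:
  targets:
    - {"offset":[0.0003,0,0],"twist":[0,0,0],"fingers":-1}
    - {"offset":[0.0003,0,0],"twist":[0,0,0],"fingers":-1}

```text
time_s: 14.45
tcp_pos: [0.56, 0.1692, 0.0999]
ee_rot: [165.7, 90.0, 4.3]
wrist_force: [-1.0, -0.3, 7.7]
grip_width: 0.0177
```

Emit:
apply_moves:
  targets:
    - {"offset":[0.0003,0,0],"twist":[0,0,0],"fingers":-1}
    - {"offset":[0.0003,0,0],"twist":[0,0,0],"fingers":-1}

```text
time_s: 14.65
tcp_pos: [0.5601, 0.1693, 0.0997]
ee_rot: [168.0, 89.9, 6.6]
wrist_force: [-0.7, -0.3, 7.7]
grip_width: 0.0175
```

Emit:
apply_moves:
  targets:
    - {"offset":[0.0003,0,0],"twist":[0,0,0],"fingers":-1}
    - {"offset":[0.0003,0,0],"twist":[0,0,0],"fingers":-1}

```text
time_s: 14.85
tcp_pos: [0.5601, 0.1693, 0.0995]
ee_rot: [168.9, 89.9, 7.4]
wrist_force: [-1.3, -0.9, 7.8]
grip_width: 0.0172
```

```bash
python3 -c "
from h import *
s=arm.get_state();print(s['time_s'],s['tcp_pos'],s['wrist_force'],s['grip_width'])"
```

```text
14.85 [0.5601 0.1693 0.0995] [-1.2527 -0.9366  7.8325] 0.017158316918494752
```

State unchanged: still pressed at about 9.5 N net, no drop yet. Continuing in small steps.

Emit:
apply_moves:
  targets:
    - {"offset":[0.0003,0,0],"twist":[0,0,0],"fingers":-1}
    - {"offset":[0.0003,0,0],"twist":[0,0,0],"fingers":-1}

```text
time_s: 15.05
tcp_pos: [0.5601, 0.1693, 0.0993]
ee_rot: [164.4, 89.9, 2.9]
wrist_force: [-3.0, -0.9, 9.7]
grip_width: 0.0172
```

Emit:
apply_moves:
  targets:
    - {"offset":[0.0002,0,0],"twist":[0,0,0],"fingers":-1}
    - {"offset":[0.0002,0,0],"twist":[0,0,0],"fingers":-1}

```text
time_s: 15.25
tcp_pos: [0.5602, 0.1693, 0.0992]
ee_rot: [162.0, 89.9, 0.5]
wrist_force: [-2.2, -0.5, 9.3]
grip_width: 0.0176
```

Emit:
apply_moves:
  targets:
    - {"offset":[0.0002,0,0],"twist":[0,0,0],"fingers":-1}
    - {"offset":[0.0002,0,0],"twist":[0,0,0],"fingers":-1}

```text
time_s: 15.45
tcp_pos: [0.5602, 0.1693, 0.099]
ee_rot: [164.0, 89.9, 2.5]
wrist_force: [-2.0, 0.2, 8.3]
grip_width: 0.0175
```

```bash
python3 look.py w10; python3 -c "
from h import *
s=arm.get_state();print(s['time_s'],s['tcp_pos'],s['wrist_force'],s['ft_torque'])"
```

```text
15.45 [0.5602 0.1693 0.099 ] [163.9812  89.9375   2.5313] [-1.9641  0.2103  8.2785] 0.3118718516302544 0.017526557503272984
[[ 0.0011  0.3181 -0.948 ]
 [ 0.     -0.948  -0.3181]
 [-1.      0.0003 -0.001 ]]
tip pred [314.3517 205.3701] hole pred [314.7311 220.2745]
15.5 [0.5602 0.1693 0.099 ] [-1.9524 -0.2109  9.3993] [-0.2101  0.565   0.0149]
```

View pics/w10c.png

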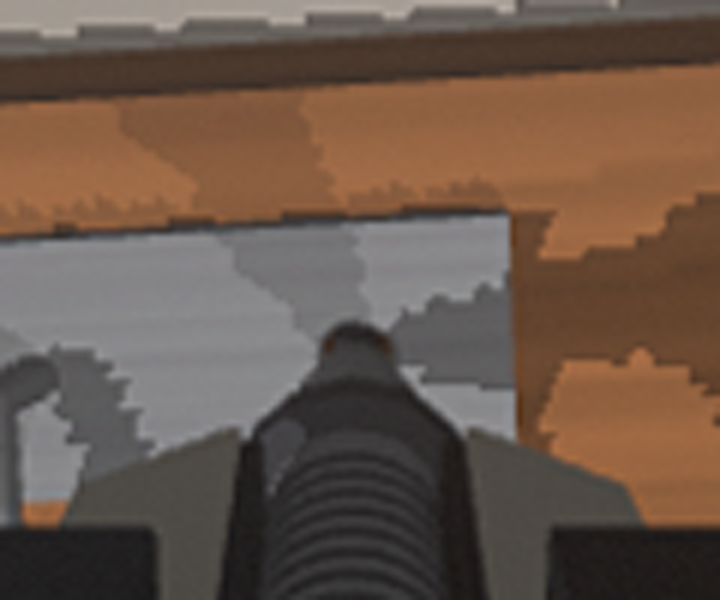

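Emit:
apply_moves:
  targets:
    - {"offset":[0.0002,0,0],"twist":[0,0,0],"fingers":-1}
    - {"offset":[0.0002,0,0],"twist":[0,0,0],"fingers":-1}

```text
time_s: 15.7
tcp_pos: [0.5602, 0.1693, 0.0989]
ee_rot: [161.9, 89.9, 0.5]
wrist_force: [-2.5, -0.7, 10.2]
grip_width: 0.0175
```

Emit:
apply_moves:
  targets:
    - {"offset":[0.0002,0,0],"twist":[0,0,0],"fingers":-1}

```text
time_s: 15.8
tcp_pos: [0.5602, 0.1692, 0.0987]
ee_rot: [157.3, 89.9, -4.2]
wrist_force: [-1.8, -1.4, 10.4]
grip_width: 0.0173
```

Emit:
apply_moves:
  targets:
    - {"offset":[0.0002,0,0],"twist":[0,0,0],"fingers":-1}

```text
time_s: 15.9
tcp_pos: [0.5602, 0.1693, 0.0985]
ee_rot: [157.7, 89.9, -3.7]
wrist_force: [-2.0, -1.4, 11.0]
grip_width: 0.0174
```

Emit:
apply_moves:
  targets:
    - {"offset":[0.0002,0,0],"twist":[0,0,0],"fingers":-1}

```text
time_s: 16.0
tcp_pos: [0.5603, 0.1693, 0.0984]
ee_rot: [157.2, 89.9, -4.2]
wrist_force: [-2.6, -0.0, 10.9]
grip_width: 0.0174
```

Emit:
apply_moves:
  targets:
    - {"offset":[0.0002,0,0],"twist":[0,0,0],"fingers":-1}

```text
time_s: 16.1
tcp_pos: [0.5603, 0.1693, 0.0982]
ee_rot: [158.2, 89.9, -3.2]
wrist_force: [-1.6, -0.7, 11.1]
grip_width: 0.0176
```

Emit:
apply_moves:
  targets:
    - {"offset":[0.0002,0,0],"twist":[0,0,0],"fingers":-1}

```text
time_s: 16.2
tcp_pos: [0.5603, 0.1693, 0.0981]
ee_rot: [155.7, 89.9, -5.8]
wrist_force: [-2.4, -1.0, 10.2]
grip_width: 0.0175
```

Emit:
apply_moves:
  targets:
    - {"offset":[0.00015,0,0],"twist":[0,0,0],"fingers":-1}

```text
time_s: 16.3
tcp_pos: [0.5601, 0.1692, 0.0975]
ee_rot: [155.3, 89.9, -6.1]
wrist_force: [-0.1, -0.5, 6.5]
grip_width: 0.0177
```

Snap: the force dropped about 4 N and the TCP jumped 0.6 mm. Lifting straight up at once.

Emit:
apply_moves:
  targets:
    - {"offset":[-0.003,0,0],"twist":[0,0,0],"fingers":-1}
    - {"offset":[-0.01,0,0],"twist":[0,0,0],"fingers":-1}
    - {"offset":[-0.025,0,0],"twist":[0,0,0],"fingers":-1}
    - {"offset":[-0.05,0,0],"twist":[0,0,0],"fingers":-1}
    - {"offset":[-0.075,0,0],"twist":[0,0,0],"fingers":-1}
    - {"offset":[-0.1,0,0],"twist":[0,0,0],"fingers":-1}
    - {"offset":[-0.1,0,0],"twist":[0,0,0],"fingers":-1}
    - {"offset":[-0.1,0,0],"twist":[0,0,0],"fingers":-1}

```text
time_s: 17.1
tcp_pos: [0.5597, 0.1689, 0.1971]
ee_rot: [151.1, 90.0, -10.4]
wrist_force: [-1.4, -0.2, -2.2]
grip_width: 0.0176
```

```bash
python3 look.py w11; python3 -c "
from h import *
print(go([.5451,-.2086,.197]))"
```

```text
17.1 [0.5597 0.1689 0.1971] [151.0683  89.9509 -10.3909] [-1.4331 -0.1591 -2.191 ] 1.5822596886220337 0.0176022448439555
[[ 0.0008  0.318  -0.9481]
 [-0.0002 -0.9481 -0.318 ]
 [-1.      0.0004 -0.0008]]
tip pred [314.3519 205.3682] hole pred [314.0515 186.6889]
(array([-0.0006,  0.3531,  0.1332]), array([0., 0., 0.]))
```

View pics/w11c.png

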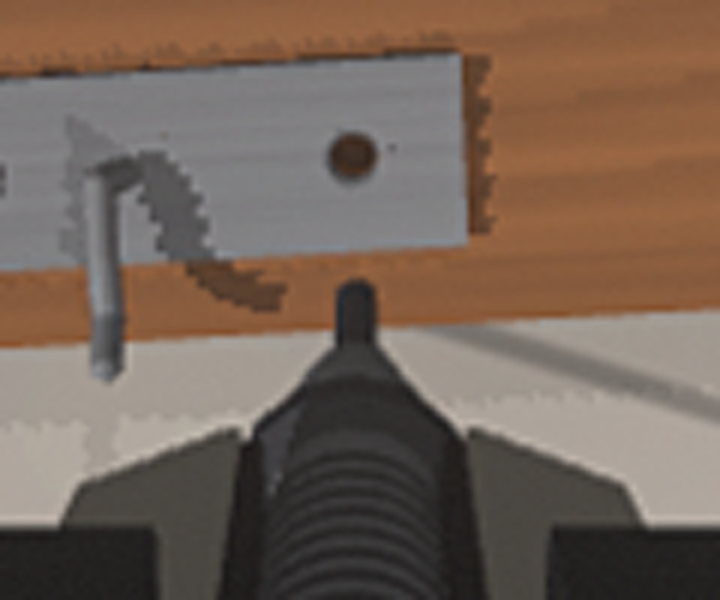

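The point has sprung out again and the grip pose hasn't changed. Going back to the block.

Emit:
apply_moves:
  targets:
    - {"offset":[0,0.02,0.007],"twist":[0,0,0],"fingers":-1}
    - {"offset":[0,0.06,0.022],"twist":[0,0,0],"fingers":-1}
    - {"offset":[0,0.1,0.037],"twist":[0,0,0],"fingers":-1}
    - {"offset":[0,0.14,0.053],"twist":[0,0,0],"fingers":-1}
    - {"offset":[0,0.18,0.068],"twist":[0,0,0],"fingers":-1}
    - {"offset":[0,0.22,0.083],"twist":[0,0,0],"fingers":-1}
    - {"offset":[0,0.26,0.098],"twist":[0,0,0],"fingers":-1}
    - {"offset":[0,0.3,0.113],"twist":[0,0,0],"fingers":-1}
    - {"offset":[0,0.335,0.127],"twist":[0,0,0],"fingers":-1}
    - {"offset":[0,0.353,0.133],"twist":[0,0,0],"fingers":-1}
    - {"offset":[0,0.353,0.133],"twist":[0,0,0],"fingers":-1}
    - {"offset":[0,0.353,0.133],"twist":[0,0,0],"fingers":-1}

```text
time_s: 18.35
tcp_pos: [0.545, -0.2072, 0.1953]
ee_rot: [-59.4, 89.8, 139.1]
wrist_force: [-0.0, 1.4, -2.5]
grip_width: 0.0172
```

Emit:
apply_moves:
  targets:
    - {"offset":[0.01,0,0],"twist":[0,0,0],"fingers":-1}
    - {"offset":[0.02,0,0],"twist":[0,0,0],"fingers":-1}
    - {"offset":[0.02,0,0],"twist":[0,0,0],"fingers":-1}
    - {"offset":[0.02,0,0],"twist":[0,0,0],"fingers":-1}
    - {"offset":[0.02,0,0],"twist":[0,0,0],"fingers":-1}
    - {"offset":[0.02,0,0],"twist":[0,0,0],"fingers":-1}
    - {"offset":[0.02,0,0],"twist":[0,0,0],"fingers":-1}
    - {"offset":[0.02,0,0],"twist":[0,0,0],"fingers":-1}

```text
time_s: 19.15
tcp_pos: [0.5461, -0.208, 0.1771]
ee_rot: [134.5, 90.0, -27.0]
wrist_force: [0.3, 0.8, -0.8]
grip_width: 0.0177
```

```bash
python3 look.py w12; python3 -c "
from h import *
print(go([.5451,-.2086,.0967]))"
```

```text
19.15 [ 0.5461 -0.208   0.1771] [134.478   89.972  -26.9781] [ 0.2663  0.7555 -0.8362] 0.5264616870080326 0.017738410916780103
[[ 0.0004  0.318  -0.9481]
 [-0.0002 -0.9481 -0.318 ]
 [-1.      0.0003 -0.0003]]
tip pred [314.3517 205.3696] hole pred [-78.0304  50.1304]
(array([0.0803, 0.0003, 0.0011]), array([0., 0., 0.]))
```

View pics/w12c.png

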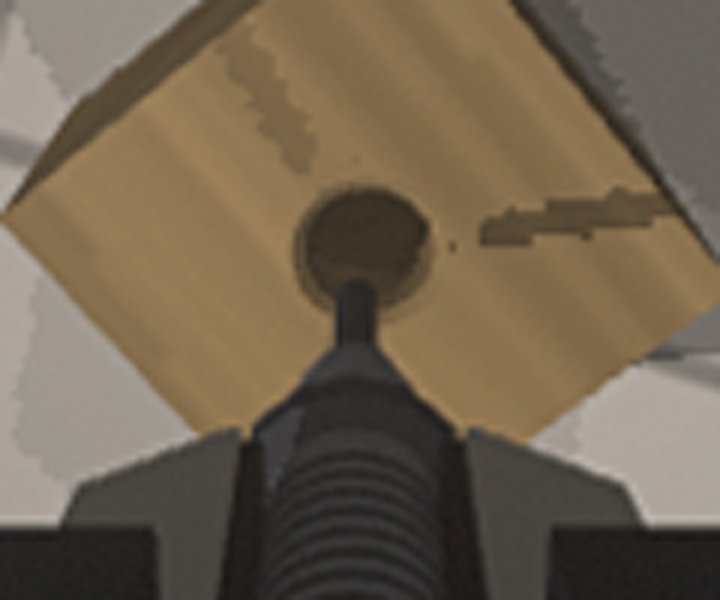

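Hole centre at (315.8,201.7); the tip axis projected to the rim is at (314.4,201.7), so about 1 mm off sideways. Correcting while descending.

Emit:
apply_moves:
  targets:
    - {"offset":[0.005,0.0008,0.0003],"twist":[0,0,0],"fingers":-1}
    - {"offset":[0.015,0.0008,0.0003],"twist":[0,0,0],"fingers":-1}
    - {"offset":[0.025,0.0008,0.0003],"twist":[0,0,0],"fingers":-1}
    - {"offset":[0.035,0.0008,0.0003],"twist":[0,0,0],"fingers":-1}
    - {"offset":[0.04,0.0008,0.0003],"twist":[0,0,0],"fingers":-1}
    - {"offset":[0.04,0.0008,0.0003],"twist":[0,0,0],"fingers":-1}
    - {"offset":[0.04,0.0008,0.0003],"twist":[0,0,0],"fingers":-1}

```text
time_s: 19.9
tcp_pos: [0.546, -0.2086, 0.1367]
ee_rot: [-96.0, 90.0, 102.6]
wrist_force: [0.1, -0.4, -1.1]
grip_width: 0.0172
```

```bash
python3 look.py w13
```

```text
19.9 [ 0.546  -0.2086  0.1367] [-96.0072  89.9851 102.5563] [ 0.1359 -0.4268 -1.0525] 0.5577303599232623 0.017220870475347982
[[-0.0001  0.3184 -0.948 ]
 [ 0.0003 -0.948  -0.3184]
 [-1.     -0.0003 -0.    ]]
tip pred [314.3519 205.3701] hole pred [-146.3024   39.6967]
```

View pics/w13c.png

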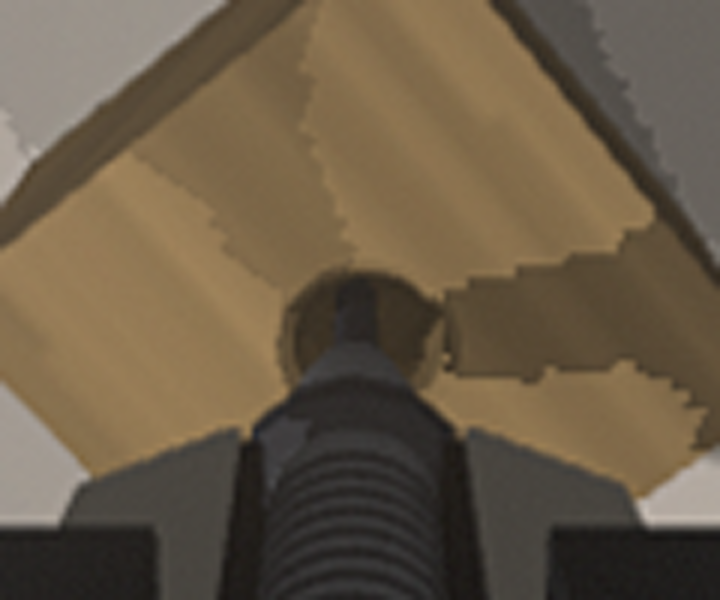

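Emit:
apply_moves:
  targets:
    - {"offset":[0.006,0.0005,0],"twist":[0,0,0],"fingers":-1}
    - {"offset":[0.014,0.0005,0],"twist":[0,0,0],"fingers":-1}
    - {"offset":[0.022,0.0005,0],"twist":[0,0,0],"fingers":-1}
    - {"offset":[0.03,0.0005,0],"twist":[0,0,0],"fingers":-1}
    - {"offset":[0.036,0.0005,0],"twist":[0,0,0],"fingers":-1}
    - {"offset":[0.036,0.0005,0],"twist":[0,0,0],"fingers":-1}
    - {"offset":[0.036,0.0005,0],"twist":[0,0,0],"fingers":-1}

```text
time_s: 20.65
tcp_pos: [0.5461, -0.2091, 0.1006]
ee_rot: [-65.2, 90.0, 133.3]
wrist_force: [0.6, -0.1, -1.0]
grip_width: 0.0175
```

Emit:
apply_moves:
  targets:
    - {"offset":[0.001,0,0],"twist":[0,0,0],"fingers":-1}
    - {"offset":[0.002,0,0],"twist":[0,0,0],"fingers":-1}
    - {"offset":[0.003,0,0],"twist":[0,0,0],"fingers":-1}
    - {"offset":[0.003,0,0],"twist":[0,0,0],"fingers":-1}

```text
time_s: 21.05
tcp_pos: [0.546, -0.2093, 0.0978]
ee_rot: [86.0, 90.0, -75.4]
wrist_force: [-0.1, 0.1, -2.0]
grip_width: 0.0174
```

Emit:
apply_moves:
  targets:
    - {"offset":[0.0005,0,0],"twist":[0,0,0],"fingers":-1}
    - {"offset":[0.001,0,0],"twist":[0,0,0],"fingers":-1}
    - {"offset":[0.001,0,0],"twist":[0,0,0],"fingers":-1}

```text
time_s: 21.35
tcp_pos: [0.546, -0.2092, 0.0967]
ee_rot: [-6.8, 90.0, -168.3]
wrist_force: [0.2, -0.3, -1.3]
grip_width: 0.0173
```

Emit:
apply_moves:
  targets:
    - {"offset":[0.0004,0,0],"twist":[0,0,0],"fingers":-1}
    - {"offset":[0.0008,0,0],"twist":[0,0,0],"fingers":-1}
    - {"offset":[0.0008,0,0],"twist":[0,0,0],"fingers":-1}

```text
time_s: 21.65
tcp_pos: [0.5462, -0.2093, 0.0963]
ee_rot: [112.2, 90.0, -49.3]
wrist_force: [-0.4, 0.3, 2.3]
grip_width: 0.0172
```

Collar on the rim: +3.9 N at z = 0.0963, which matches the height at the grasp. Opening.

Emit:
apply_moves:
  targets:
    - {"offset":[0,0,0],"twist":[0,0,0],"fingers":-0.4}
    - {"offset":[0,0,0],"twist":[0,0,0],"fingers":-0.2}
    - {"offset":[0,0,0],"twist":[0,0,0],"fingers":0}
    - {"offset":[0,0,0],"twist":[0,0,0],"fingers":0.4}
    - {"offset":[0,0,0],"twist":[0,0,0],"fingers":0.8}
    - {"offset":[0,0,0],"twist":[0,0,0],"fingers":0.8}
    - {"offset":[0,0,0],"twist":[0,0,0],"fingers":0.8}

```text
time_s: 22.35
tcp_pos: [0.5462, -0.2091, 0.0961]
ee_rot: [151.6, 90.0, -9.8]
wrist_force: [0.6, -0.5, 0.2]
grip_width: 0.0691
```

```bash
python3 look.py w14
```

```text
22.35 [ 0.5462 -0.2091  0.0961] [151.639   89.9879  -9.7988] [ 0.6212 -0.4947  0.2468] 0.06510429500858454 0.06912296597379419
[[ 0.0002  0.3183 -0.948 ]
 [-0.     -0.948  -0.3183]
 [-1.      0.0001 -0.0002]]
tip pred [314.3521 205.3697] hole pred [-244.4373   25.4333]
```

View pics/w14.png

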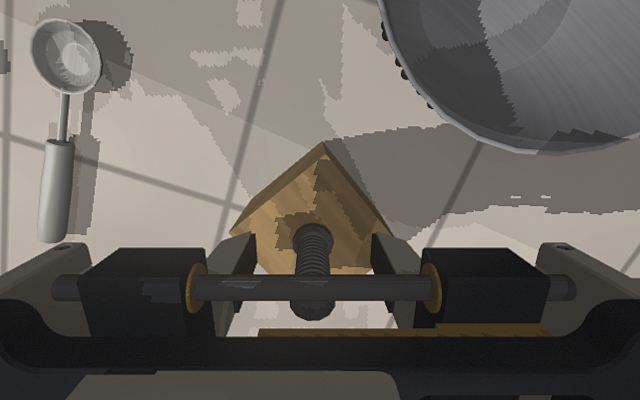

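The punch stands free at (313,270), upright with its collar on the rim. Rising clear.

Emit:
apply_moves:
  targets:
    - {"offset":[-0.01,0,0],"twist":[0,0,0],"fingers":0.8}
    - {"offset":[-0.03,0,0],"twist":[0,0,0],"fingers":0.8}
    - {"offset":[-0.06,0,0],"twist":[0,0,0],"fingers":0.8}
    - {"offset":[-0.09,0,0],"twist":[0,0,0],"fingers":0.8}
    - {"offset":[-0.12,0,0],"twist":[0,0,0],"fingers":0.8}
    - {"offset":[-0.14,0,0],"twist":[0,0,0],"fingers":0.8}
    - {"offset":[-0.14,0,0],"twist":[0,0,0],"fingers":0.8}
    - {"offset":[-0.14,0,0],"twist":[0,0,0],"fingers":0.8}
    - {"offset":[-0.14,0,0],"twist":[0,0,0],"fingers":0.8}

```text
time_s: 23.3
tcp_pos: [0.5452, -0.2091, 0.235]
ee_rot: [-36.1, 89.9, 162.4]
wrist_force: [-0.4, 0.3, -0.2]
grip_width: 0.0825
```

```bash
python3 look.py w15; python3 - <<'E'
from h import *
s=arm.read_camera('scene');save('s15.png',s); 
im=cv2.imread('pics/w15.png')
st=np.load('w15.npy',allow_pickle=True).item();C=cam('wrist',st);print(proj(C,[.5455,-.209,.139]),proj(C,[.5455,-.209,.078]))
a=cv2.imread('pics/scene0.png')
cv2.imwrite('pics/fin.png',np.hstack([cv2.resize(a[115:180,220:285],None,fx=6,fy=6),cv2.resize(s[115:180,220:285,::-1],None,fx=6,fy=6)]))
E
```

```text
23.3 [ 0.5452 -0.2091  0.235 ] [-36.1109  89.8997 162.441 ] [-0.3801  0.3247 -0.1688] 0.7206708920591972 0.08250184314200043
[[-0.0017  0.3182 -0.948 ]
 [ 0.0005 -0.948  -0.3182]
 [-1.     -0.001   0.0014]]
tip pred [314.3536 205.369 ] hole pred [-10.2702  58.5775]
[314.4375 202.2473] [314.3038 184.566 ]
```

View pics/w15c.png

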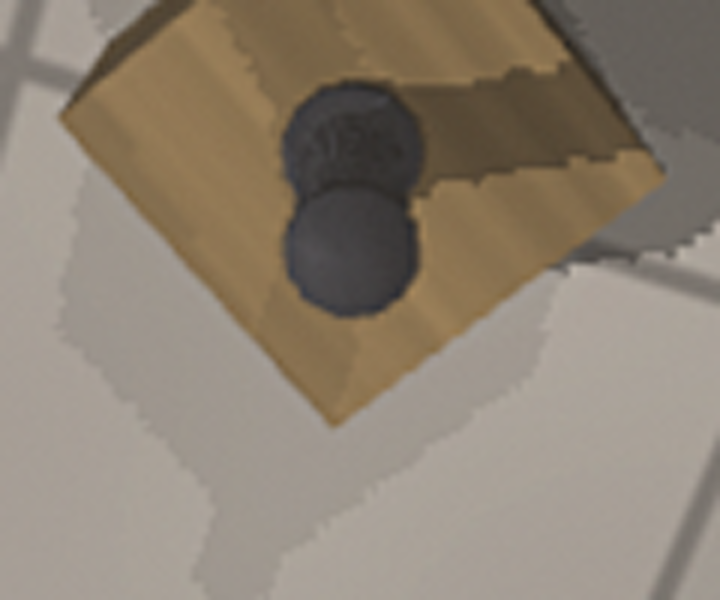

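View pics/fin.png

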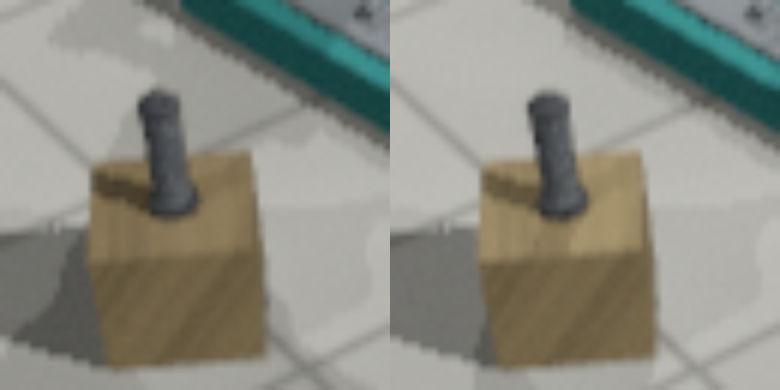

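View pics/s15.png

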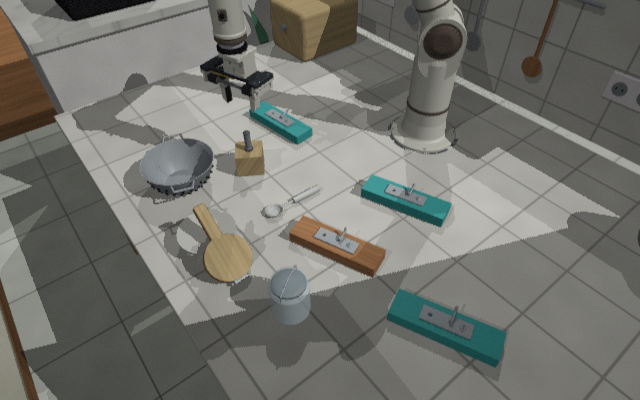

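The punch looks the same as at the start: upright, with the collar on the rim. Cap and collar are where expected in the wrist view (313,201 and 314,185), and nothing else in the scene has moved. Handing in.

```bash
python3 -c "
from station import arm
print(arm.close_job())"
```

```text
the job is handed in; nothing more can be done
None
```

The punch was pressed in the oak board's empty hole until its spring snapped, and it now stands back in its block. I handed the job in after about 23 s of the 58 s allowed; `close_job` reports no verdict.

- **Pressing:** I felt the bottom about 22 to 23 mm below the plate face and pressed in 0.15–0.4 mm steps. The snap showed as a force drop of about 4 N and a 0.6 mm jump, and I lifted on the very next move.
- **Force:** the highest reading was about 12.8 N net, against the 18 N limit. I only saw the force at the end of each call, with roughly 0.6 N of noise, so a brief peak between readings can't be ruled out.
- **Side load:** a sideways force of 2–3 N built up during the press and was gone after the snap.
- **Back in the block:** the collar touched the rim with about 4 N, within 0.5 mm of the height it was gripped at. In the last pictures the punch stands upright as it did at the start.
- **Rest of the scene:** the gripper is clear above the block, and the kitchen things and turquoise boards look unmoved.

No check failed.

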